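# Turn a display board over in its service frame and lock it

### The arm

A 7-joint arm with a two-finger parallel gripper is mounted at the origin on the work surface. World frame = base frame: x ahead of the robot, y to its left, z up, the work surface at z = 0. Lengths are in mm, angles in rad, forces in N, time in s.
With the tool pointing down it reaches from about 400 to 875 mm from the base axis. Payload 6.5 kg.
Tool frame: the origin (TCP) lies between the finger pads; the fingertips stand 22 mm ahead of it and the grasp point (between the pads) lies 3 mm ahead of it (robot.tip_reach is the z of the fingertips in the tool frame, in mm); z points along the fingers, y is the line along which they close (so a half turn about z gives the same grasp; the last joint's range is limited). The gripper opens to 88 mm and grips with 3 to 60 N. Pads are 18 mm wide; open, the fingers measure 123 mm over their backs; the gripper's body (75 mm by 187 mm) begins 45 mm behind the grasp point.
Start: joints at [1.272, 0.536, -0.004, 1.538, 0.003, 1.067, -0.071], TCP at [149.954, -632.459, 260.716] pointing down, gripper open.
Joint ranges: [-2.7, 2.7], [-0.37, 2.16], [-1.27, 1.26], [0.24, 2.4], [-1.31, 4.45], [0.19, 1.91], [-2.76, 2.76]. Speed limits (rad/s): [2.39, 2.39, 3.14, 3.14, 3.14, 3.14, 3.14].

### API

Orientations are given as a unit quaternion [x, y, z, w].
In Python, from station import robot, eyes, workorder, masks_of gives the robot as it stands. The module is installed in compiled form; this text tells all that it offers. Calls block until the motion is done:
- robot.reach(position, orientation): joint-space move of the TCP to a pose.
- robot.move_linear(position, rotation=None, vel=150): straight line of the TCP; rotation=None keeps the orientation; vel is the mean speed in mm/s.
- robot.move_j(angles): joint-space move.
- robot.grip(opening, grasp_force=None): opening from 0.0 (shut) to 1.0 (fully open); grasp_force is the grip in N (None keeps the last); returns when the fingers have stopped.
- robot.sleep(seconds).
- robot.inverse_kinematics(position, orientation): joint angles nearest the present ones, or None.
- eyes.get_image(name): name is "scene" or "top" or "wrist"; returns a dict with "frame" (400x640x3 uint8, red, green, blue), "depth" (400x640 float32, mm along the optical axis (not along the pixel's ray), 0 where there is no reading), "fx", "fy", "cx", "cy" (pixels), "rvec" (rotation vector, rad) and "tvec" (3), from world to camera coordinates, as OpenCV has them. Camera axes: x right, y down, z forward; pixel columns grow to the right and rows downward; lengths in mm; the calibration is good to about 2 mm. A picture is of the moment at which its call begins.
A pose or a line that the arm cannot do raises robot.PlanningError and nothing moves.
- workorder.sign_off(): hands the job in; it is judged then, once.
Trained networks look in a picture, given as the dict that the camera call returned (one of the last four; its "shot" number tells which), for a name from the list of things; names that differ only in an ending like _2 or _b are one class to them, and where a whole thing is asked for, a point or a joint stands for the part that bears it (a point fixed in the world has none). Each returns a list of dicts, best first, with "conf" (0 to 1); they miss things now and then, are a little off and sometimes report something else, mostly with a low value. They report only what shows in the picture. A call takes as long as a camera call.
- masks_of(picture, label): "region" (400x640 bool, what is visible of it) and "rect" ([left, top, right, bottom] in pixels, round what is visible of it).
Readings, each from a call of its own:
- robot.get_clock(): time.
- robot.get_qpos(): joint angles.
- robot.get_qd(): joint speeds.
- robot.get_effort(): joint torques, N m.
- robot.get_ee_pos(): TCP position.
- robot.get_ee_rot(): TCP orientation.
- robot.get_force(): force on the tool from outside, world axes, zero at the start.
- robot.get_ft_torque(): the same for the moment, N m.
- robot.get_grip_width(): opening from 0.0 (shut) to 1.0 (fully open).
- robot.get_grip_force(): force on a finger pad.
Only numpy, scipy, OpenCV 4.12 (cv2) and the standard library are available. Lean on these libraries where they do the work, as an engineer would, in place of code of your own. Each camera call takes 0.05 s, during which the arm holds its last target. There are 200 camera calls.

### The job

At the instrument-service bench, turn the circuit board over so that its display side faces up: loosen the red lock knob fully (counter-clockwise), swing the board half a turn about its long axis by the orange handle, over the top and right down onto the far stop, then tighten the red knob fully (clockwise) again. Do not touch the board itself, and leave the tip box, the bottle and the screwdriver where they are.

Things in the scene. Friction and masses are not known exactly. Their poses are not given: they have to be found in the camera images.
- stand: Service frame fixed to the bench, place and yaw vary. Origin on the bench under the middle of the axle; y along the axle (board's long axis) to the lock post, -x: side where the handle starts. Axle 120 mm up. Base plate x +-80, y -140 to 210, 12 thick. Uprights 40 x 14 at y = -104 and 104, top 132 mm. Lock post 28 x 28 at y = 180, top 126 mm.
- flip (a joint): Turn of cradle and board about the stand's +y axis, rad: 0 = level, chip side up, handle at -x (start, within 0.04); 1.57 = handle straight up; 3.14 = level, display up, handle at +x. Hard stops at 0 and 3.14. Stiff hinge (0.12 N m), stays where left. With the lock tight it has 0.1 of play, then resists (8 N at the handle at 0.2, over 20 N at 0.35).
- flip_handle (a point): Middle of the orange handle: bar 14 mm in diameter, 100 long, parallel to the axle, 106 mm from it, moving on a half circle at stand y = 0. Held by two 10 mm posts at y = +-45; between them a gap of 37 mm from bar to cradle (124 x 184 x 12). Pinched from above it turns in the fingers, so the hand can point down all the way. Axes turn with the cradle.
- lock (a joint): Turn of the red lock knob about the vertical, rad: 0 = fully loose, 1.4 = fully tight (starts at 1.3 to 1.4), growing clockwise seen from above. Stops at both ends; takes about 0.06 N m, stays where left. It swings a steel dog over a brass key bar on the axle. The dog is clear of the bar below 0.2, and goes home only with the board level within 0.08 (at either stop).
- lock_grip (a point): Point to grip on the red knob's vertical axis: stand x = 0, y = 180, 166 mm above the bench. The grip is an upright red wing 64 long, 14 thick, 34 high (14 mm above this point to 20 below; the dog's top is 25 below). Fully tight, the wing lies along the stand's x; at lock value q it is turned 1.4 - q rad counter-clockwise (from above) from there.
- board: Green circuit board 100 x 168 x 4 mm in the cradle, long side along the axle, origin at its centre on the axle; chips (up to 10 mm high) on its +z side, up at the start, a blue display on the other. Not to be touched.
- tip_box: Blue pipette tip box with orange tips, 85 x 120 x 58 mm, loose, origin under its centre, on the bench beyond the stand. To be left alone.
- bottle: Clear bottle with white cap, 72 mm diameter, 150 mm high, loose, origin under its centre, on the bench beside the stand's -y end. To be left alone.
- driver: Screwdriver, 190 mm long, loose, lying on the bench beyond the stand. To be left alone.

How it is judged:
By the outcome, as a careful person would: the job done as asked, in the order asked, and still so for the second after the job is handed in, with the robot touching nothing.
It also fails if it takes over 64 s, if anything falls off the work surface, if the arm or the gripper's body presses on something with over 40 N, if the wrist force passes 120 N, or if a joint passes its speed limit or range.

## Working session

There is one attempt and no reset: what is moved stays moved. The work goes in short steps, each a Python script; the robot and the scene stay as the last script left them, time stands still between calls to the robot, and variables do not carry over. Pictures are saved under pics/ and viewed, at most 10 in all, crops included, and the job is handed in when it is done.

```bash
mkdir -p pics; cat > h.py <<'E'
import numpy as np, cv2
from station import robot, eyes, workorder, masks_of
def pts(p, m=None):
    d=p["depth"]; m=(d>0) if m is None else (m&(d>0))
    v,u=np.nonzero(m); z=d[v,u]
    c=np.stack([(u-p["cx"])*z/p["fx"],(v-p["cy"])*z/p["fy"],z],1)
    R=cv2.Rodrigues(np.array(p["rvec"],float))[0]
    return (c-np.array(p["tvec"]).ravel())@R
def save(p,n): cv2.imwrite("pics/"+n,p["frame"][:,:,::-1])
E
python3 - <<'E'
from h import *
for c in ("top","scene"):
    p=eyes.get_image(c); save(p,c+"0.png")
    for n in ("flip_handle","lock_grip","board","stand","bottle","tip_box","driver"):
        for r in masks_of(p,n)[:2]:
            q=pts(p,r["region"])
            print(c,n,round(r["conf"],2),r["rect"],len(q),np.median(q,0).round(1) if len(q) else "", np.percentile(q,[2,98],axis=0).round(0).tolist() if len(q) else "")
E
```

```text
top flip_handle 0.56 [218.4, 180.4, 336.3, 271.8] 6723 [548.8  47.4 123.3] [[449.0, -41.0, 119.0], [614.0, 135.0, 131.0]]
top lock_grip 0.65 [180.9, 192.1, 227.1, 229.2] 848 [560.9 218.4 148.3] [[531.0, 169.0, 136.0], [589.0, 232.0, 182.0]]
top lock_grip 0.42 [242.8, 190.8, 332.9, 242.4] 4567 [556.1  47.  122.3] [[509.0, -33.0, 119.0], [604.0, 127.0, 132.0]]
top board 0.92 [244.1, 187.8, 332.6, 241.9] 4564 [556.2  46.8 122.3] [[509.0, -33.0, 119.0], [604.0, 127.0, 132.0]]
top stand 0.9 [182.9, 177.1, 352.8, 275.5] 12733 [550.1  76.4 121.8] [[452.0, -85.0, 9.0], [633.0, 247.0, 177.0]]
top bottle 0.89 [377.8, 234.3, 416.0, 269.9] 1145 [ 478.3 -164.5  107.3] [[444.0, -202.0, 33.0], [508.0, -140.0, 152.0]]
top tip_box 0.59 [292.6, 124.0, 353.4, 174.6] 2383 [696.4 -18.9  50.1] [[655.0, -78.0, 8.0], [742.0, 37.0, 60.0]]
top driver 0.59 [189.3, 130.9, 272.5, 151.9] 605 [716.9 142.5  21.8] [[702.0, 88.0, 11.0], [735.0, 264.0, 27.0]]
scene flip_handle 0.65 [313.2, 160.7, 440.8, 233.7] 5083 [559.   51.2 123.3] [[450.0, -41.0, 116.0], [617.0, 148.0, 131.0]]
scene flip_handle 0.31 [433.0, 172.6,
[... 213 characters left out ...]
board 0.73 [319.0, 178.8, 414.6, 220.9] 2908 [557.1  48.8 122.5] [[508.0, -33.0, 120.0], [599.0, 126.0, 132.0]]
scene stand 0.64 [288.4, 163.7, 478.7, 286.3] 15824 [571.5  87.3  15. ] [[452.0, -82.0, 3.0], [635.0, 242.0, 164.0]]
scene bottle 0.66 [251.9, 151.5, 286.6, 216.4] 1721 [ 496.7 -168.2   84.6] [[464.0, -203.0, 7.0], [509.0, -141.0, 150.0]]
scene tip_box 0.68 [281.3, 256.9, 359.7, 320.0] 3831 [720.1 -18.6  49.8] [[660.0, -80.0, 1.0], [747.0, 39.0, 59.0]]
scene tip_box 0.28 [313.0, 162.6, 441.7, 229.8] 5270 [557.4  50.3 123.2] [[446.0, -43.0, 11.0], [617.0, 140.0, 131.0]]
scene driver 0.66 [380.6, 306.4, 493.2, 320.9] 997 [724.7 142.4  21.1] [[703.0, 88.0, 11.0], [738.0, 263.0, 27.0]]
```

```bash
python3 - <<'E'
from h import *
for c in ("top","scene"):
    p=eyes.get_image(c); hsv=cv2.cvtColor(p["frame"],cv2.COLOR_RGB2HSV)
    H,S,V=[hsv[:,:,i].astype(int) for i in range(3)]
    P=np.zeros((400,640,3)); m=p["depth"]>0; P[m]=pts(p)
    def rep(n,m):
        q=P[m].astype(np.float32)
        if len(q)<10: print(c,n,len(q)); return
        print(c,n,len(q),q.mean(0).round(1),[np.round(x,1) for x in cv2.minAreaRect(q[:,:2])], "z",np.percentile(q[:,2],[2,50,98]).round(1))
    box=(P[...,0]>400)&(P[...,0]<650)&(P[...,2]>60)&(P[...,1]<300)&(P[...,1]>-130)
    rep("red",box&((H<6)|(H>174))&(S>130)&(P[...,2]>150)&(P[...,1]>140))
    rep("orange",box&(H>=7)&(H<22)&(S>150)&(P[...,1]<130)&(P[...,0]<480))
    r=masks_of(p,"board")[0]["region"]
    rep("board",r&box)
    rep("level",box&(P[...,2]>110)&(P[...,2]<140)&(P[...,1]<150))
E
```

```text
Traceback (most recent call last):
cv2.error: OpenCV(4.12.0) /io/opencv/modules/imgproc/src/convhull.cpp:143: error: (-215:Assertion failed) total >= 0 && (depth == CV_32F || depth == CV_32S) in function 'convexHull'
```

View pics/top0.png

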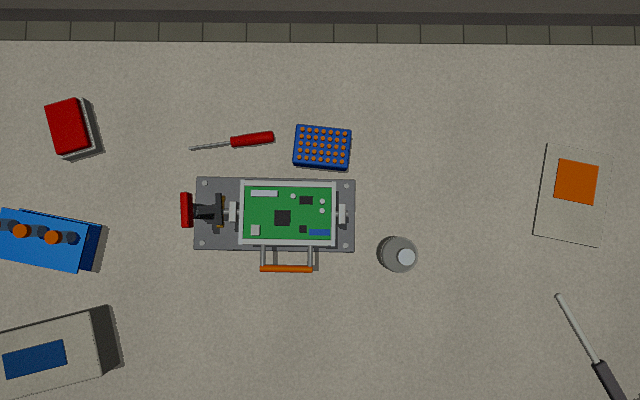

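View pics/scene0.png

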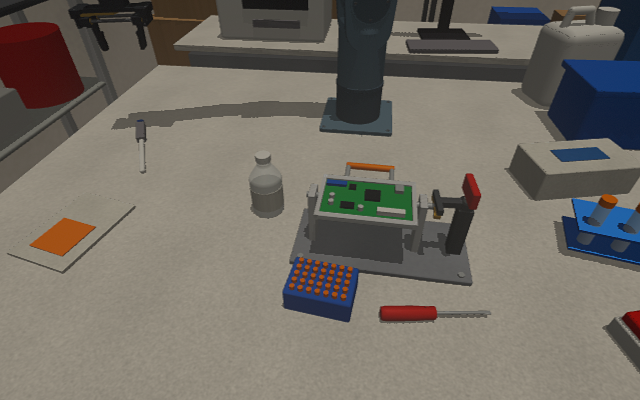

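The top picture shows the red knob at about (187,210), its dog at (215,210), the board at (288,213), the orange handle at (286,268), the bottle at (400,254), the tip box at (322,147) and the driver at (240,141). The scene picture agrees, with the knob at (471,192) and the handle at (370,167).

```bash
cat >> h.py <<'E'
def measure(c):
    p=eyes.get_image(c); hsv=cv2.cvtColor(p["frame"],cv2.COLOR_RGB2HSV)
    H,S,V=[hsv[:,:,i].astype(int) for i in range(3)]
    P=np.zeros((400,640,3)); m=p["depth"]>0; P[m]=pts(p)
    def rep(n,m):
        q=np.ascontiguousarray(P[m],dtype=np.float32)
        if len(q)<10: print(c,n,len(q)); return
        print(c,n,len(q),q.mean(0).round(1),[np.round(x,1) for x in cv2.minAreaRect(np.ascontiguousarray(q[:,:2]))], "z",np.percentile(q[:,2],[2,50,98]).round(1))
    box=(P[...,0]>400)&(P[...,0]<680)&(P[...,2]>60)&(P[...,1]<300)&(P[...,1]>-130)
    rep("red",box&((H<6)|(H>174))&(S>130)&(P[...,2]>150)&(P[...,1]>140))
    rep("redtop",box&((H<6)|(H>174))&(S>130)&(P[...,2]>176)&(P[...,1]>140))
    rep("orange",box&(H>=7)&(H<22)&(S>150)&(P[...,1]<130)&(abs(P[...,0]-550)>70))
    rep("green",box&(H>45)&(H<75)&(S>120))
    rep("base",(P[...,2]>6)&(P[...,2]<18)&(P[...,0]>430)&(P[...,0]<660)&(P[...,1]>-110)&(P[...,1]<270)&(S<60))
    return p
E
python3 - <<'E'
from h import *
for c in ("top","scene"): measure(c)
E
```

```text
top red 403 [558.  224.  174.8] [array([558.5, 226.3]), array([62.9, 14.8]), np.float64(3.7)] z [154.2 178.7 181.8]
top redtop 281 [558.  225.8 179.4] [array([558.5, 226.3]), array([62.8, 14.8]), np.float64(3.7)] z [176.5 179.4 182. ]
top orange 355 [454.2  47.6 125.7] [array([555.4,  17.2]), array([ 95.9, 257.2]), np.float64(73.7)] z [122.4 127.1 130.6]
top green 3534 [555.2  47.8 121.9] [array([556.1,  89.5]), array([251.4,  99.5]), np.float64(89.0)] z [118.9 121.9 124.8]
top base 4311 [550.  105.5  11.8] [array([541.9,  82.2]), array([349.9, 189.1]), np.float64(89.1)] z [ 8.4 11.8 15.4]
scene red 395 [569.  224.3 170.8] [array([560.3, 225.5]), array([62.9, 14.3]), np.float64(4.1)] z [151.4 174.1 180.9]
scene redtop 186 [562.3 225.5 179.4] [array([560. , 225.6]), array([62.5, 13.7]), np.float64(3.3)] z [176.4 179.6 181.2]
scene orange 243 [452.4  48.3 125.7] [array([451.1,  48. ]), array([96.2, 12.7]), np.float64(88.9)] z [119.9 126.5 129.1]
scene green 1950 [554.9  48.4 122. ] [array([552.5,  46.6]), array([166.4,  97.6]), np.float64(88.7)] z [120.2 122.  123.8]
scene base 7543 [576.6  88.7  12. ] [array([555.3,  80.8]), array([350.1, 163.3]), np.float64(88.9)] z [ 9.2 12.  14.4]
```

```bash
cat >> h.py <<'E'
from scipy.spatial.transform import Rotation as Ro
PHI=-0.022; O=np.array([556.,46.4]); K=np.array([559.3,226.])
ex=np.array([np.cos(PHI),np.sin(PHI)])
def Q(a):
    y=np.array([np.cos(a),np.sin(a),0]); z=np.array([0,0,-1.])
    return Ro.from_matrix(np.stack([np.cross(y,z),y,z],1)).as_quat()
def hp(th):  # TCP for handle angle
    xy=O-106*np.cos(th)*ex
    return [*xy,120+106*np.sin(th)+3]
def st(s=""): print(s,"t",round(robot.get_clock(),2),np.round(robot.get_ee_pos(),1),"F",np.round(robot.get_force(),1),"M",np.round(robot.get_ft_torque(),2),"w",round(robot.get_grip_width()*88,1),"q7",round(robot.get_qpos()[6],2))
E
python3 - <<'E'
from h import *
st()
for s in (1,-1):
    for d in (0.062,PHI+1.4):
        q=robot.inverse_kinematics([*K,230],Q(d+s*np.pi/2)); print(s,d,None if q is None else np.round(q,2))
    for th in (0,1.57,3.14):
        q=robot.inverse_kinematics(hp(th),Q(PHI+(0 if s>0 else np.pi))); print(s,th,None if q is None else np.round(q,2))
E
```

```text
t 0.95 [ 150.  -632.4  260.7] F [-0.8 -0.7 -1.2] M [-0.03  0.    0.  ] w 88.2 q7 -0.07
1 0.062 [ 0.3   0.82 -1.19  1.65  0.8   1.24  0.57]
1 1.378 [ 0.25  0.75 -1.08  1.65  0.7   1.18  1.95]
1 0 [ 0.41  0.56 -0.76  2.11  0.6   0.7  -0.77]
1 1.57 [ 0.37  0.52 -0.71  1.78  0.39  0.99 -0.52]
1 3.14 [ 0.22  0.79 -0.54  1.57  0.48  0.93 -0.5 ]
-1 0.062 [ 0.09  0.62 -0.78  1.66  0.49  1.07 -2.35]
-1 1.378 [ 0.25  0.75 -1.08  1.65  0.71  1.18 -1.19]
-1 0 [ 0.63  0.71 -1.08  2.1   0.86  0.86  2.15]
-1 1.57 [ 0.59  0.67 -1.07  1.77  0.65  1.11  2.42]
-1 3.14 [ 0.51  1.01 -1.08  1.55  0.95  1.18  2.35]
```

```bash
python3 - <<'E'
from h import *
q=list(robot.get_qpos()); q[0]=-0.38; robot.move_j(q); st()
for s in (1,-1):
    for d in (0.062,PHI+1.4):
        q=robot.inverse_kinematics([*K,230],Q(d+s*np.pi/2)); print(s,d,None if q is None else np.round(q,2))
    for th in (0,1.57,3.14):
        q=robot.inverse_kinematics(hp(th),Q(PHI+(0 if s>0 else np.pi))); print(s,th,None if q is None else np.round(q,2))
E
```

```text
t 4.28 [618.6 199.5 260.7] F [-0.1  0.1  0.7] M [-0.01 -0.08 -0.01] w 88.1 q7 -0.07
1 0.062 [-0.23  0.51 -0.31  1.68  0.18  0.98  1.03]
1 1.378 [-0.03  0.56 -0.6   1.67  0.36  1.02  2.2 ]
1 0 [-0.26  0.43  0.06  2.15 -0.05  0.56 -0.19]
1 1.57 [-0.23  0.42  0.09  1.82 -0.04  0.91 -0.15]
1 3.14 [-0.19  0.72  0.08  1.59 -0.07  0.83 -0.1 ]
-1 0.062 [-0.74  0.51  0.39  1.71 -0.23  0.96 -1.77]
-1 1.378 [-0.53  0.49  0.09  1.7  -0.05  0.95 -0.61]
-1 0 [ 0.27  0.5  -0.58  2.12  0.45  0.64  2.5 ]
-1 1.57 [ 0.29  0.49 -0.6   1.79  0.33  0.97  2.68]
-1 3.14 [ 0.24  0.8  -0.58  1.56  0.51  0.94  2.62]
```

```bash
python3 - <<'E'
from h import *
a=0.062-np.pi/2
robot.reach([*K,230],Q(a)); robot.move_linear([*K,170],vel=100); st("down")
robot.grip(0.0,25); robot.sleep(.2); st("gripped")
for k in np.linspace(0,1,9)[1:]:
    d=0.062+k*(PHI+1.4-0.062)
    robot.move_linear([*K,170],Q(d-np.pi/2),vel=100)
    if k>0.7 or k<.2: st(round(d,2))
p=eyes.get_image("scene"); save(p,"s1.png")
E
```

```text
down t 6.54 [559.7 226.  170.4] F [ 0.4 -0.8  0.5] M [-0.02  0.03 -0.03] w 88.2 q7 -1.75
gripped t 7.85 [559.2 227.5 170.1] F [ 1.3  5.4 -1. ] M [ 1.12 -0.07  0.02] w 13.9 q7 -1.75
0.23 t 8.17 [559.2 227.6 170. ] F [ 0.8  5.8 -0. ] M [ 1.19 -0.02  0.04] w 13.6 q7 -1.61
1.05 t 9.75 [558.6 228.5 170. ] F [-1.4  7.2 -0.6] M [1.47 0.24 0.13] w 13.7 q7 -0.91
1.21 t 10.07 [558.4 228.6 170.1] F [-2.9  6.9 -0.4] M [1.54 0.36 0.06] w 13.9 q7 -0.77
1.38 t 10.38 [558.2 228.6 170. ] F [-3.2  9.  -0.7] M [1.53 0.44 0.04] w 13.9 q7 -0.63
```

View pics/s1.png

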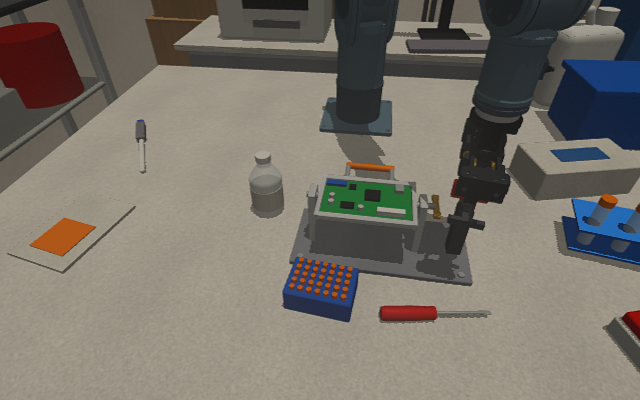

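The knob has turned: the dog now points away from the brass key bar, lying at about (468,222). I'll push gently on to the stop, with the knob centre corrected.

```bash
sed -i 's/^PHI=.*/PHI=-0.022; O=np.array([556.,47.5]); K=np.array([558.,229.])/' h.py; python3 - <<'E'
from h import *
for d in (0.0,0.03,0.06,0.09,0.12):
    robot.move_linear([*K,170],Q(PHI+1.4+d-np.pi/2),vel=60); robot.sleep(.1); st(d)
    if abs(robot.get_ft_torque()[2])>0.5: break
robot.grip(0.6); robot.move_linear([*K,240],vel=150); st()
robot.reach([450,46,260],Q(PHI))
for c in ("top",): save(measure(c),"t2.png")
E
```

```text
0.0 t 10.78 [558.1 228.8 170. ] F [-0.2  1.4 -0.1] M [ 0.32 -0.14  0.08] w 13.8 q7 -0.64
0.03 t 11.13 [558.1 228.8 170. ] F [-0.   2.   0.9] M [ 0.36 -0.1  -0.47] w 13.6 q7 -0.61
0.06 t 11.48 [558.1 228.7 170.1] F [-0.   0.9  0.9] M [ 0.14 -0.04 -0.53] w 14.1 q7 -0.59
 t 12.82 [557.6 228.8 239.4] F [-1.2  0.3 -0.1] M [-0.02 -0.05 -0.05] w 52.7 q7 -0.59
top red 298 [558.  222.6 177.9] [array([558.5, 226.2]), array([64.1, 13.6]), np.float64(80.0)] z [155.8 179.4 182.3]
top redtop 267 [558.5 225.7 179.5] [array([558.5, 226.2]), array([64.2, 13.5]), np.float64(79.8)] z [176.7 179.5 182.3]
top orange 97 [460.4  10.2 123.4] [array([556.7,  -9.7]), array([ 46.4, 233.8]), np.float64(83.4)] z [ 60.3 126.8 130. ]
top green 2755 [562.5  43.  124.7] [array([536.9,  90.9]), array([254.3, 139.7]), np.float64(88.2)] z [118.7 121.8 125.4]
top base 3952 [552.2 104.   11.8] [array([556.5,  81.7]), array([349.7, 160.3]), np.float64(89.0)] z [ 8.3 11.8 15.4]
```

View pics/t2.png

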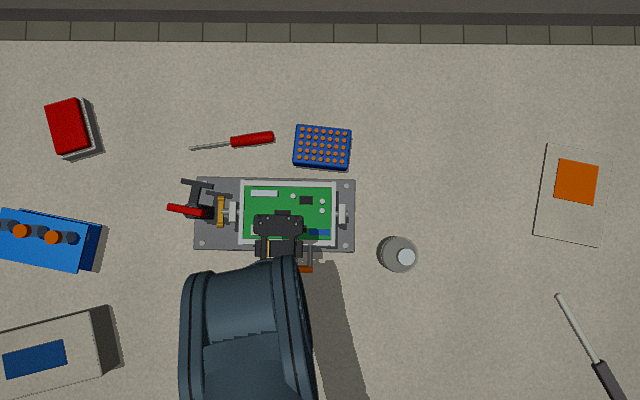

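The dog has swung clear of the brass bar (dog at about (195,185), bar at (222,211)) and the wing at (185,209) sits 1.41 rad from tight, so it is fully loose. Next I pinch the handle.

```bash
sed -i 's/^PHI=.*/PHI=-0.02; O=np.array([556.,49.]); K=np.array([558.1,228.8])/' h.py; python3 - <<'E'
from h import *
robot.grip(0.40)
x,y,z=hp(0)
robot.reach([x,y,190],Q(PHI)); robot.move_linear([x,y,z],vel=80); st("down")
robot.grip(0.0,15); robot.sleep(.2); st("grip")
for th in (0.1,0.25,0.4):
    robot.move_linear(hp(th),vel=100); st(th)
p=eyes.get_image("scene"); save(p,"s3.png")
E
```

```text
down t 15.54 [450.4  51.2 123.4] F [0.2 0.1 1. ] M [-0.08 -0.08  0.01] w 35.2 q7 -0.22
grip t 16.21 [448.9  51.2 122.7] F [-5.5  1.   1. ] M [0.14 0.95 0.  ] w 12.6 q7 -0.22
0.1 t 16.47 [449.6  51.1 133.7] F [-5.4  0.8 -0.5] M [ 0.1  1.  -0. ] w 12.4 q7 -0.22
0.25 t 16.77 [453.   51.  149.8] F [-5.   0.8  1.4] M [0.05 0.86 0.06] w 12.0 q7 -0.21
0.4 t 17.08 [459.2  50.9 164.8] F [-0.9 -0.2  0.8] M [0.01 0.21 0.01] w 11.5 q7 -0.21
```

View pics/s3.png

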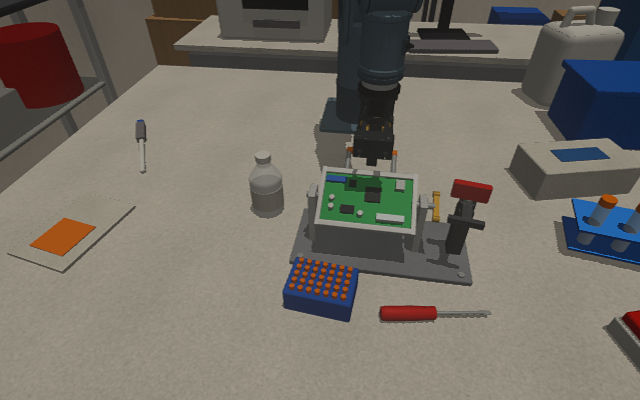

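The board has begun to tilt, but the grip width is creeping down from 12.6 to 11.5 mm on a 14 mm bar. I'll measure the tilt before going on.

```bash
cat >> h.py <<'E'
def tilt(c="scene"):
    p=eyes.get_image(c); r=masks_of(p,"board"); 
    q=pts(p,r[0]["region"]); q=q[q[:,2]>60]
    hsv=None
    for _ in range(3):
        C=np.c_[q[:,:2],np.ones(len(q))]; s=np.linalg.lstsq(C,q[:,2],rcond=None)[0]; e=q[:,2]-C@s; q=q[abs(e)<max(4,1.5*e.std())]
    print(c,"slope x",s[0].round(3),"angle",np.arctan(-s[0]).round(3),"conf",round(r[0]["conf"],2),"ctr",q.mean(0).round(1)); return p
E
python3 - <<'E'
from h import *
tilt(); p=tilt("top"); st()
w=eyes.get_image("wrist"); save(w,"w3.png")
E
```

```text
scene slope x -0.473 angle 0.442 conf 0.9 ctr [556.4  46.9 121.6]
top slope x -0.477 angle 0.445 conf 0.69 ctr [560.7  42.1 120. ]
 t 17.33 [458.9  50.9 164.2] F [-0.1 -0.1 -0.3] M [-0.08 -0.11  0.05] w 11.7 q7 -0.21
```

View pics/w3.png

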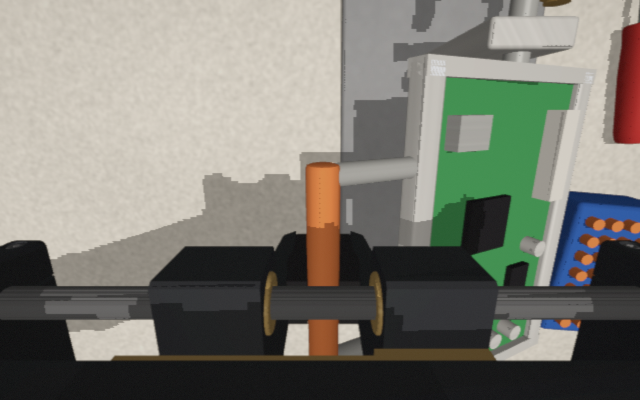

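The board is at 0.445 rad, which fits the bar sitting a constant 4.4 mm or so above the grasp point since the pinch, with no slipping. The wrist view shows the bar at about (322,260), well between the pads. I'll continue along the arc with that offset and the axle x corrected.

```bash
sed -i 's/O=np.array(\[556.,49.\])/O=np.array([554.6,50.])/; s/120+106\*np.sin(th)+3\]/120+106*np.sin(th)-1.2]/' h.py; python3 - <<'E'
from h import *
for i,th in enumerate(np.arange(0.55,1.76,0.15)):
    robot.move_linear(hp(th),vel=90)
    if i%2==0: st(round(th,2))
    if np.linalg.norm(robot.get_force())>25: break
save(eyes.get_image("scene"),"s4.png")
E
```

```text
0.55 t 17.66 [464.7  51.  174.3] F [ 0.8 -5.  -0.9] M [-0.84 -0.33 -0.05] w 11.7 q7 -0.21
0.85 t 18.31 [487.   50.7 198.2] F [ 10.1  -4.3 -12.5] M [-0.85 -1.95  0.01] w 10.7 q7 -0.2
1.15 t 18.96 [511.4  50.3 214.8] F [  4.   -4.5 -10.2] M [-0.74 -0.9   0.04] w 11.5 q7 -0.19
1.45 t 19.61 [541.7  50.1 223.8] F [ 1.1 -4.  -9.1] M [-0.77 -0.26  0.06] w 11.4 q7 -0.18
1.75 t 20.26 [573.4  49.8 223.1] F [-0.4 -2.3 -5.9] M [-0.54  0.17  0.  ] w 11.8 q7 -0.16
```

View pics/s4.png

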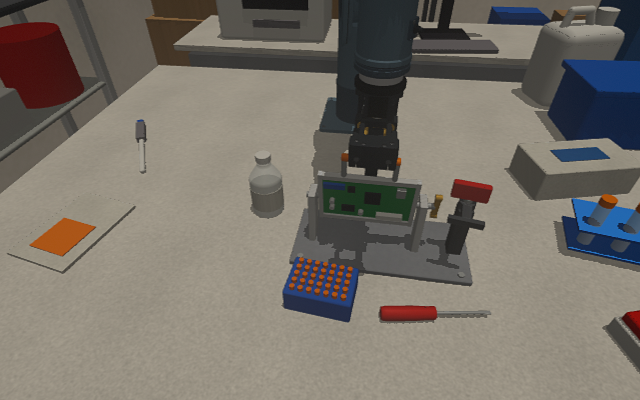

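The board stands about upright, with the handle at the top at (372,160) and the display side turning toward the far side. Forces are small, so I continue down.

```bash
python3 - <<'E'
from h import *
for i,th in enumerate(np.arange(1.9,3.11,0.15)):
    p=hp(th); p[2]-=1.5; robot.move_linear(p,vel=90)
    if i%2==0: st(round(th,2))
    if np.linalg.norm(robot.get_force())>30: break
p=hp(3.14); x0=robot.get_ee_pos()
for dz in (0,2,4,6,8,10):
    q=[p[0],p[1],p[2]-1.5-dz]; robot.move_linear(q,vel=40); robot.sleep(.1); st(dz)
    if robot.get_force()[2]>12: break
save(tilt(),"s5.png"); tilt("top")
E
```

```text
1.9 t 20.64 [589.3  49.5 217.9] F [-1.  -2.1 -3.6] M [-0.51  0.06  0.03] w 11.2 q7 -0.16
2.2 t 21.29 [616.3  49.1 202.6] F [-2.5 -1.1 -6.4] M [-0.25  0.58  0.01] w 10.5 q7 -0.15
2.5 t 21.94 [639.1  48.6 180.9] F [-4.5  0.4 -4.6] M [-0.04  0.78  0.  ] w 11.2 q7 -0.14
2.8 t 22.59 [654.3  48.3 153.3] F [-4.6  1.8 -3. ] M [ 0.08  0.85 -0.03] w 10.8 q7 -0.13
3.1 t 23.24 [660.6  48.  122.4] F [-3.8  1.  -1.8] M [ 0.15  0.76 -0.02] w 10.6 q7 -0.13
0 t 23.6 [660.8  48.1 118.2] F [-4.1  0.8  0.7] M [0.22 0.93 0.05] w 10.8 q7 -0.13
2 t 23.95 [660.8  48.  115.9] F [-4.8  1.6  2. ] M [0.2  0.9  0.04] w 10.7 q7 -0.13
4 t 24.3 [660.9  48.  114.8] F [-7.4  1.   9.6] M [0.14 1.4  0.04] w 10.6 q7 -0.13
6 t 24.65 [660.9  47.9 113.6] F [-10.    0.4  16.6] M [0.08 1.89 0.04] w 10.7 q7 -0.13
scene slope x 0.001 angle -0.001 conf 0.95 ctr [560.1  36.1 125. ]Traceback (most recent call last):
  File "<stdin>", line 10, in <module>
  File "h.py", line 37, in tilt
    q=pts(p,r[0]["region"]); q=q[q[:,2]>60]
            ~^^^
IndexError: list index out of range
```

View pics/s5.png

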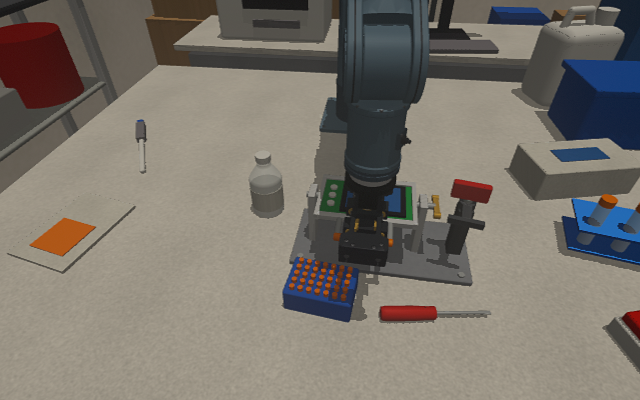

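The board is level (0.00) with the blue display up at (385,200) and the handle on the far stop. Now I release it and tighten the knob.

```bash
python3 - <<'E'
from h import *
x,y,z=hp(3.14)
robot.move_linear([x,y,z-4],vel=40)
robot.grip(0.40); st("open")
robot.move_linear([x,y,200],vel=100); st("up")
tilt()
robot.reach([*K,240],Q(PHI+1.4-np.pi/2)); robot.grip(0.6)
measure("top"); tilt()
robot.move_linear([*K,170],vel=100); st("down")
robot.grip(0.0,30); robot.sleep(.2); st("gripped")
for d in list(np.linspace(1.4,0.0,9)[1:])+[-.03,-.06,-.09,-.12]:
    robot.move_linear([*K,170],Q(PHI+d-np.pi/2),vel=60); 
    if d<0.06: robot.sleep(.1)
    st(round(d,2))
    m=abs(robot.get_ft_torque()[2])
    if m>0.45: break
E
```

```text
open t 25.64 [660.8  47.8 115. ] F [1.6 0.8 0.2] M [-0.05 -0.12  0.  ] w 35.2 q7 -0.13
up t 26.64 [660.1  47.9 199.2] F [ 0.  -0.4  0.2] M [-0.01 -0.13 -0.02] w 34.9 q7 -0.13
scene slope x 0.01 angle -0.01 conf 0.88 ctr [558.6  40.6 124. ]
top red 304 [558.9 214.  221.4] [array([565.2, 219.6]), array([ 60.7, 153.6]), np.float64(77.2)] z [158.1 179.7 561.8]
top redtop 273 [559.5 216.  227.9] [array([565.2, 219.6]), array([ 60.7, 153.6]), np.float64(77.2)] z [176.8 180.1 563.5]
top orange 328 [660.6  43.5 125.5] [array([663.6,  14.3]), array([ 18.7, 160. ]), np.float64(3.7)] z [119.7 126.9 129.9]
top green 1616 [553.5  42.5 138.1] [array([523.4, 106.8]), array([286.6, 200.4]), np.float64(81.1)] z [119.  122.  380.1]
top base 4248 [546.5 101.4  11.8] [array([556.4,  81.5]), array([349.7, 160.4]), np.float64(89.0)] z [ 8.3 11.8 15.4]
scene slope x 0.003 angle -0.003 conf 0.83 ctr [559.2  41.4 126.5]
down t 29.05 [558.5 228.9 170.5] F [-0.6 -0.7  0.2] M [-0.08 -0.04 -0.  ] w 52.7 q7 -0.62
gripped t 29.92 [558.2 228.8 170.1] F [-0.6 -0.3  2.6] M [-0.13  0.1   0.03] w 13.7 q7 -0.62
1.22 t 3
[... 189 characters left out ...]
.7 228.5 170.2] F [ 3.2 -1.6  0.6] M [-0.33 -0.55 -0.01] w 13.8 q7 -1.06
0.7 t 31.22 [558.8 228.4 170.1] F [ 4.2 -3.   0.1] M [-0.53 -0.94 -0.08] w 14.0 q7 -1.2
0.52 t 31.54 [558.9 228.2 170.1] F [ 4.6 -2.1  0.2] M [-0.62 -1.02 -0.01] w 13.7 q7 -1.35
0.35 t 31.87 [559.  228.  170.1] F [ 5.1 -2.6  0.4] M [-0.6  -1.04 -0.06] w 13.6 q7 -1.5
0.18 t 32.19 [559.  227.8 170.1] F [ 4.2 -3.6  0.7] M [-0.71 -1.04 -0.04] w 14.0 q7 -1.65
0.0 t 32.62 [559.  227.6 170.2] F [ 4.6 -3.6  1.1] M [-0.74 -0.99 -0.04] w 13.5 q7 -1.79
-0.03 t 32.97 [559.  227.6 170.1] F [ 5.7 -4.1  0.4] M [-0.88 -1.04  0.45] w 14.0 q7 -1.82
-0.06 t 33.32 [558.9 227.6 170.2] F [ 4.9 -4.9  1.1] M [-0.85 -0.9   0.57] w 13.8 q7 -1.84
```

```bash
python3 - <<'E'
from h import *
robot.move_linear([559,227.6,170],vel=30)
robot.grip(0.6); robot.move_linear([559,227.6,270],vel=120)
q=list(robot.get_qpos()); q[0]+=1.2; robot.move_j(q); st()
for c in ("top","scene"): p=measure(c); save(p,c+"6.png")
tilt()
for n in ("bottle","tip_box","driver"):
    q=pts(p,masks_of(p,n)[0]["region"]); print(n,np.median(q,0).round(1))
E
```

```text
t 37.68 [ 415.5 -437.1  269.1] F [-0.9 -0.1 -0.4] M [ 0.08  0.01 -0.01] w 53.0 q7 -1.9
top red 410 [558.1 224.  174.7] [array([558.5, 226. ]), array([14.7, 62.5]), np.float64(88.9)] z [153.9 178.5 181.8]
top redtop 280 [558.4 225.9 179.4] [array([558.5, 226.2]), array([14.4, 62.5]), np.float64(88.9)] z [176.8 179.3 181.9]
top orange 327 [660.6  44.2 125.9] [array([663.1,  15.6]), array([ 18.2, 157.3]), np.float64(2.6)] z [121.1 127.1 130.1]
top green 1516 [553.8  31.7 121.9] [array([556.1,  88.4]), array([249.2,  99.6]), np.float64(89.1)] z [119.  121.9 125.2]
top base 4370 [548.8 105.4  11.8] [array([541.9,  82. ]), array([351. , 199.8]), np.float64(88.4)] z [ 8.3 11.8 15.2]
scene red 346 [570.  223.9 171.7] [array([560.9, 225.5]), array([13.6, 62.3]), np.float64(88.8)] z [152.3 177.  180.9]
scene redtop 179 [562.3 225.3 179.4] [array([560.2, 225.5]), array([13.3, 61.1]), np.float64(88.2)] z [176.8 179.5 181.2]
scene orange 465 [664.1  45.  125.4] [array([662.5,  37.2]), array([ 19. , 113.2]), np.float64(3.3)] z [119.3 126.4 129.2]
scene green 657 [559.7  29.6 122.1] [array([552.1,  47. ]), array([166.8,  97.4]), np.float64(88.7)] z [120.3 122.1 123.9]
scene base 6962 [578.8  92.2  11.9] [array([557.2,  80.6]), array([350.9, 161.3]), np.float64(89.5)] z [ 8.9 12.  14.4]
scene slope x 0.003 angle -0.003 conf 0.58 ctr [560.8  41.7 126.5]
bottle [ 496.2 -168.3   83.1]
tip_box [720.7 -19.3  49.9]
driver [724.9 141.   21.2]
```

View pics/top6.png

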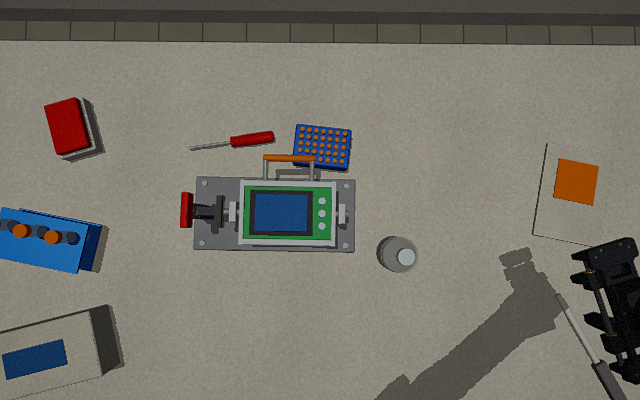

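The display is up at (285,213), the handle is at the far side at (289,158), and the wing at (187,210) is square to the axle, with the dog over the bar. The tip box, bottle and driver have not moved, and the arm is clear.

```bash
python3 -c "
from h import *
print(workorder.sign_off())"
```

```text
the job is handed in; nothing more can be done
None
```

The board is turned over, display side up and level on the far stop, the red knob is tightened to its stop again, the tip box, bottle and screwdriver are where they were, and the job is handed in at about 38 s.

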